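# Crank the bottle clamp shut on a reagent bottle

## Robot

A 6-joint arm with a two-finger parallel gripper is mounted at the origin on a cart in front of the work surface, level with it; the furniture and walls round the work are solid. World frame = base frame: x ahead of the robot, y to its left, z up, the work surface at z = 0. Lengths are in m, angles in rad, forces in N, time in s.
With the tool pointing down it reaches from about 0.275 to 0.725 m from the base axis. Payload 15.9 kg.
Tool frame: the origin (TCP) lies midway between the tips of the shut fingers; the grasp point (between the pads) lies 19 mm behind it; z points along the fingers, y is the line along which they close (so a half turn about z gives the same grasp; the last joint's range is limited). The gripper opens to 85 mm and grips with 20 to 120 N. Pads are 22 mm wide; open, the fingers measure 114 mm over their backs; the gripper's body (76 mm by 85 mm) begins 54 mm behind the grasp point. The pads swing forward as they close: fully open they stand 13 mm farther back than shut.
Start: joints at [-1.206, 0.213, -0.034, 1.323, 0, 1.571], TCP at [0.178, -0.467, 0.231] pointing down, gripper open.
Joint ranges: [-2.98, 2.98], [-0.74, 1.72], [-1.14, 1.35], [-2.1, 2.04], [-1.57, 1.44], [-3.14, 3.14]. Speed limits (rad/s): [1.89, 1.89, 2.39, 2.57, 3.14, 3.14].

## Interface

Orientations are given as a unit quaternion [w, x, y, z].
In Python, from station import robot gives the robot as it stands.
- The arm moves only by the tool jog_arm, never from a script. Its argument "commands" is a list of rows, each an object of numbers: "x", "y", "z": the shift along the world's x, y, z in m; "turn": the turn about the world's z in rad; "jaw": the finger opening in m, from 0 to 0.0854. A call has 1 to 5 rows; each row is the pose to reach, as a shift and turn from the pose commanded when the call began; what a row does not reach only later rows make up. A row lasts 1/10 s, in which the tool goes at most 50 mm and 8.59 degrees, less where a joint would pass 70% of its speed; a pose out of reach is approached as far as the arm can. A call with a gripper value outside its range is refused whole. The fingers move at their own pace and stop on an object; "newtons" is the grip in N (left out, the last holds). Time passes only in rows, so rows that repeat a pose let the fingers close. It gives the time, the measured TCP pose, the force, the opening and the grip force at its end, in the units of the state.
- robot.get_state(): the state, without advancing time (a new reading comes with each control period).
- robot.read_camera(name): name is "scene" or "top"; returns the picture (400x640x3 uint8, blue, green, red); there is no depth.
- robot.camera_model(name): a dict with "vertical_fov" (degrees; the focal length in pixels is half the picture's height over the tangent of half this angle, whatever the lens; pixels are square), "cx", "cy" (the principal point, pixels), "extrinsics" (4x4, takes a point from camera to world coordinates). Camera axes: x right, y down, z forward; pixel columns grow to the right and rows downward; lengths in m; the calibration is good to about 2 mm. A picture is of the moment at which its call begins. camera_model takes no time and is no camera call.
- robot.sign_off(): hands the job in; it is judged then, once.
The state is a dict: "time_s": time; "qpos": joint angles; "qvel": joint speeds; "joint_efforts": joint torques, N m; "position": TCP position; "tcp_rot": TCP orientation; "contact_force": force on the tool from outside, world axes, zero at the start; "moment": the same for the moment, N m; "gripper_width": opening from 0.0 (shut) to 1.0 (fully open); "finger_force": force on a finger pad.
Only numpy, scipy, OpenCV 4.12 (cv2) and the standard library are available. Lean on these libraries where they do the work, as an engineer would, in place of code of your own. Each camera call takes 0.05 s, during which the arm holds its last target. There are 200 camera calls.

## Task

The amber bottle is to be held so that its stuck cap can be opened: fit the loose crank fully home on the square spindle of the bottle clamp, then wind it clockwise by its handle, full circle after full circle, until the sprung pad has the bottle firmly but gently pressed into the V of the fixed jaw. Press and turn with a light hand, move the jaw by the crank only and leave the bottle alone, do not overwind, leave the crank seated on the spindle and let go of it, with everything else left in place.

Things in the scene. Friction and masses are not known exactly. Their poses are not given: they have to be found in the camera images.
- clamp: Grey bottle clamp, fixed, base 110 x 335 x 12 mm. Origin: underside, below the spindle axis; z up; its +y runs from the gear housing (80 x 80 mm round the origin, top 80 mm high) to the fixed rubber V jaw (y 235 to 270 mm, 76 mm high). Spindle turned clockwise from above closes it, 36 mm of jaw travel a turn; it needs a steady 0.25 N m plus 0.0057 N m per N of clamping, and stays where left.
- spindle_top (a point): Centre of the top end of the vertical square spindle, 99 mm above the bench (frame as the clamp's; does not turn with the spindle). Square 12 x 12 mm, chamfered end, standing 16 mm out of a round collar 31 mm across. How far the square is turned at the start is not reported: look or feel for it; every quarter turn is alike. 5 to 10 N of pressing is enough.
- jaw: Aluminium moving jaw, 104 x 12 x 52 mm, 68 mm high, driven along the clamp's +y by the spindle. Origin: at bench level in the middle of its thickness; 54 to 68 mm from the spindle axis at the start, which is 2 to 2.5 turns short of clamping.
- pad: Sprung rubber-faced pad, 60 x 45 mm, on two plungers in front of the moving jaw. Origin: at bench level, 10 mm behind its rubber face; 34 mm from the jaw's origin at rest; the bottle pushes it back towards the jaw, by at most 22 mm, against 2.5 N per mm.
- bottle: Amber glass reagent bottle, 70 mm across, 158 mm high, standing loose on the clamp's base plate between the pad and the V jaw. Origin: centre of its underside. Home in the V its axis is 215 mm from the spindle axis. Firmly held is 10 to 30 N; more than 40 N is too much for it.
- crank: Loose steel crank, 0.2 kg, standing on its hub: 28 x 28 x 31 mm, sides along its x and y, with a square socket in the underside (14 mm wide, 18 mm deep, chamfered). Origin: centre of the hub's underside; z up; x along the arm (18 mm wide, 7 thick, 23 to 30 mm up) to the handle. Balance point 8 mm from the hub's axis. Fully home, the hub rests on the collar, 83 mm above the bench.
- crank_handle (a point): Middle of the crank's upright black handle: 60 mm from the hub's axis, 18 mm thick, 32 to 68 mm above the hub's underside (this point 50 mm above it). It spins freely on its pin, so that it can be held firmly while the crank goes round.
- timer: White square lab timer 62 x 62 x 20 mm, a bystander; origin: centre of the underside.
- dropper: Small brown dropper bottle, 31 mm across, 86 mm high, a bystander; origin: centre of the underside.
- beaker: Small glass beaker, 52 mm across, 60 mm high, a bystander; origin: centre of the underside.
- vial: Sample vial with white cap, 25 mm across, 53 mm high, a bystander; origin: centre of the underside.
- screwdriver: Lying screwdriver, 132 mm long, a bystander; origin: middle of its underside.
- tweezers: Lying steel tweezers, 127 mm long, a bystander; origin: middle of the underside.

How it is judged:
By the outcome, as a careful person would: the job done as asked, in the order asked, and still so for the second after the job is handed in, with the robot touching nothing.
It also fails if it takes over 72 s, if anything falls off the work surface, if the arm or the gripper's body presses on something with over 40 N, if the wrist force passes 120 N, or if a joint passes its speed limit or range.

## Working session

There is one attempt and no reset: what is moved stays moved. The work goes in short steps, Python scripts to look and compute and a tool call to move; the robot and the scene stay as the last step left them, time stands still between calls to the robot, and variables do not carry over. Pictures are saved under pics/ and viewed, at most 10 in all, crops included, and the job is handed in when it is done.

Besides the shell and the picture viewer there is one more tool, called by a JSON object that holds its "method" and its "body", one argument or row to a line. jog_arm: Moves the arm, as the interface text tells. Its arguments: {"type":"object","properties":{"commands":{"type":"array"},"newtons":{"type":"number"}},"required":["commands"]}

```bash
mkdir -p pics
cat > h.py <<'E'
import numpy as np, cv2
from station import robot
def cam(n):
    m=robot.camera_model(n); return m
def ray(n,u,v,z):
    m=cam(n); f=200/np.tan(np.radians(m["vertical_fov"]/2)); T=np.array(m["extrinsics"])
    d=T[:3,:3]@np.array([(u-m["cx"])/f,(v-m["cy"])/f,1]); o=T[:3,3]
    return o+d*(z-o[2])/d[2]
def proj(n,p):
    m=cam(n); f=200/np.tan(np.radians(m["vertical_fov"]/2)); T=np.array(m["extrinsics"])
    c=T[:3,:3].T@(np.array(p)-T[:3,3]); return m["cx"]+f*c[0]/c[2], m["cy"]+f*c[1]/c[2]
E
python3 - <<'E'
from h import *
for n in("scene","top"):
    im=robot.read_camera(n); cv2.imwrite(f"pics/{n}0.png",im); m=cam(n); print(m["vertical_fov"],m["cx"],m["cy"],np.round(m["extrinsics"],3).tolist())
print(robot.get_state())
E
```

```text
42.738914972008146 317.2850496475999 201.10220740797138 [[0.755, -0.365, 0.544, -0.199], [-0.655, -0.431, 0.62, -0.964], [0.008, -0.825, -0.565, 0.865], [0.0, 0.0, 0.0, 1.0]]
52.98118649969547 318.5189800912985 195.15703457293293 [[0.027, -0.977, 0.209, 0.355], [-1.0, -0.027, -0.0, -0.12], [0.006, -0.209, -0.978, 1.039], [0.0, 0.0, 0.0, 1.0]]
{'time_s': 0.1, 'qpos': array([-1.20603626e+00,  2.13332522e-01, -3.49497131e-02,  1.32346775e+00,
       -5.43225215e-06,  1.57077774e+00]), 'qvel': array([-1.35937182e-04,  4.48224814e-04,  7.23972655e-04,  2.32216404e-03,
        3.33287359e-05, -6.44265600e-04]), 'joint_efforts': array([-9.75583025e-04, -6.87250757e+01,  4.87806559e+01,  1.21615102e-02,
        3.38134589e-05, -3.70272892e-05]), 'position': array([ 0.17826352, -0.46685007,  0.23087136]), 'tcp_rot': array([-4.68428186e-04,  9.83413012e-01,  1.81379768e-01, -8.91493752e-05]), 'contact_force': array([ 0.00345052, -0.11702378,  0.56448398]), 'moment': array([-0.01932163,  0.00081567,  0.0009992 ]), 'finger_force': 0.0, 'gripper_width': 1.004378739858344}
```

View pics/scene0.png

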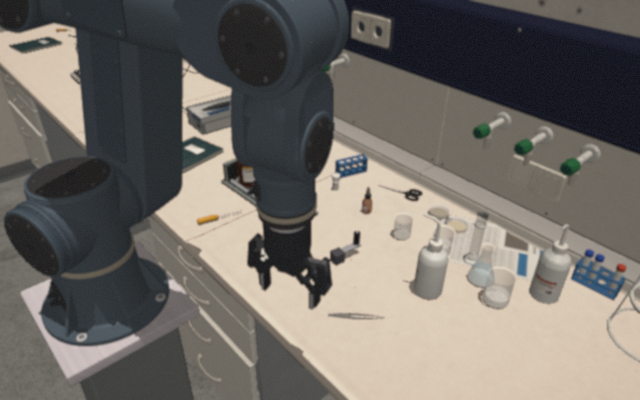

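View pics/top0.png

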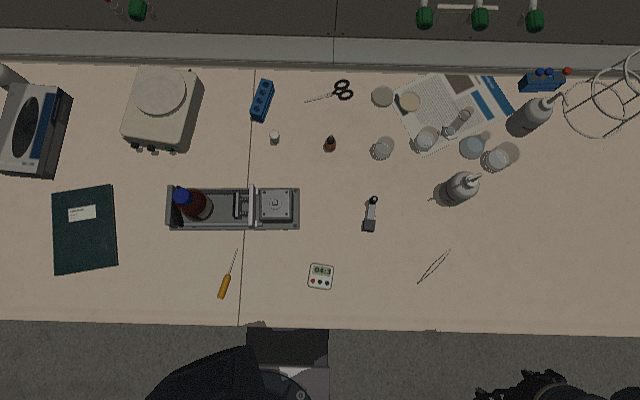

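The top view shows the crank with its hub near (370,226) and its handle at (374,199). The spindle is near (276,203), the bottle is left of it at (190,203), and the clamp's +y points image-left. I'll enlarge both.

Run:
```python
from h import *
im=cv2.imread("pics/top0.png")
a=cv2.resize(im[180:240,160:310],None,fx=5,fy=5,interpolation=cv2.INTER_CUBIC)
b=cv2.resize(im[185:240,345:400],None,fx=5,fy=5,interpolation=cv2.INTER_CUBIC)
o=np.zeros((580,750,3),np.uint8); o[:300]=a; o[302:577,:275]=b
c=cv2.resize(im[190:216,262:290],None,fx=10,fy=10,interpolation=cv2.INTER_CUBIC); o[302:562,300:580]=c
o=np.clip(o.astype(float)*1.5,0,255).astype(np.uint8)
cv2.imwrite("pics/crop1.png",o)
print(ray("top",276,203,.099),ray("top",370,226,.03),ray("top",374,199,.068))
```

```text
[ 0.53386683 -0.01948357  0.099     ] [ 0.49444934 -0.25265467  0.03      ] [ 0.55659174 -0.25754728  0.068     ]
```

View pics/crop1.png

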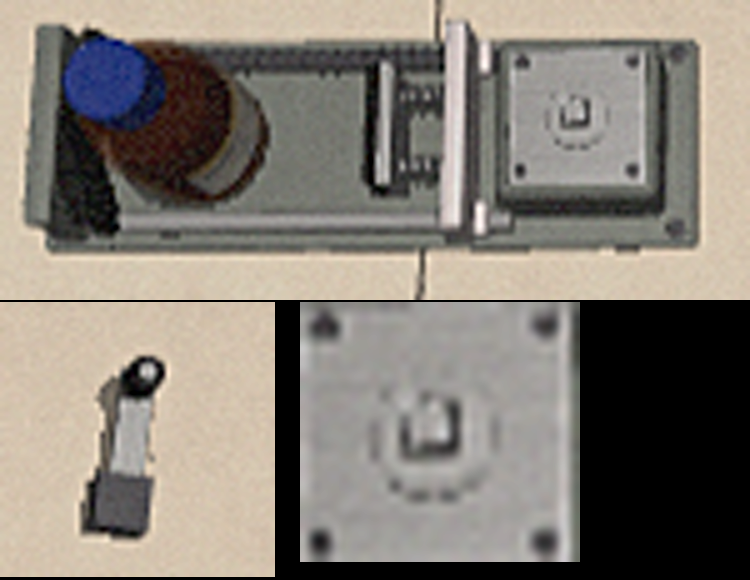

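The square on the spindle looks only slightly turned. The crank lies nearly along world +x. I'll average a few frames to see the square better and work out the poses.

Run:
```python
from h import *
im=np.mean([robot.read_camera("top").astype(float) for _ in range(12)],0)
np.save("avg.npy",im)
def z(x0,y0,w,h,k): return cv2.resize(im[y0:y0+h,x0:x0+w],None,fx=k,fy=k,interpolation=cv2.INTER_LANCZOS4)
a=np.clip((z(265,193,20,19,20)-60)*1.8,0,255);b=np.clip(z(355,190,32,45,8)*1.6,0,255)
o=np.zeros((400,700,3));o[:380,:400]=a;o[:360,420:676]=b
cv2.imwrite("pics/crop2.png",o)
# bolts
B=[ray("top",262+(u-300)/10-.5,190+(v-302)/10-.5,.08)[:2] for u,v in((325,325),(545,325),(320,543),(545,543))]
print("bolts",np.round(B,4).tolist(),np.mean(B,0), "yaw+y", np.degrees(np.arctan2(*( (B[0]-B[1]+B[2]-B[3])[::-1]))))
c=np.mean(B,0);print("spindle top px exp",proj("top",[*c,.099]))
h=ray("top",369.6,224.1,.031);k=ray("top",373.6,199.2,.068);d=k-h
print("hub",h,"handle",k,np.hypot(*d[:2]),np.degrees(np.arctan2(d[1],d[0])))
```

```text
bolts [[0.5645, 0.0132], [0.566, -0.0405], [0.5106, 0.0115], [0.5121, -0.0429]] [ 0.53831379 -0.01468331] yaw+y 91.60036965873887
spindle top px exp (np.float64(274.0794278935763), np.float64(201.11486126812505))
hub [ 0.49912237 -0.2515109   0.031     ] handle [ 0.55605961 -0.25655755  0.068     ] 0.0571604571670805 -5.065192283851763[ WARN:0@5.078] global loadsave.cpp:1063 imwrite_ Unsupported depth image for selected encoder is fallbacked to CV_8U.
```

View pics/crop2.png

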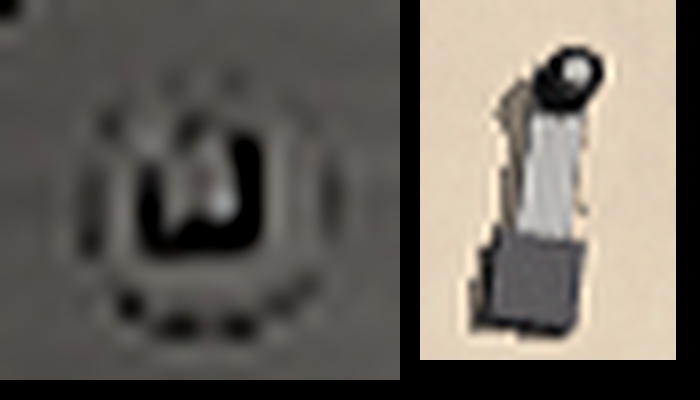

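The square is nearly aligned with the image axes, possibly a few degrees clockwise. The crank hub is at about (0.4995, -0.251) with yaw about -6°, and the spindle is at about (0.538, -0.015). Going to hover above the hub.

{"method": "jog_arm", "body": {
  "commands": [
    {"x": 0.04,"y": 0.027,"turn": -0.12},
    {"x": 0.08,"y": 0.054,"turn": -0.24},
    {"x": 0.12,"y": 0.081,"turn": -0.36},
    {"x": 0.16,"y": 0.108,"turn": -0.47},
    {"x": 0.2,"y": 0.135,"turn": -0.47}
  ]
}}

```text
schema error: expected keys x, y, z, turn, jaw
```

{"method": "jog_arm", "body": {
  "commands": [
    {"x": 0.04,"y": 0.027},
    {"x": 0.08,"y": 0.054,"z": -0.03},
    {"x": 0.1215,"y": 0.081,"z": -0.06},
    {"x": 0.1215,"y": 0.081,"z": -0.1},
    {"x": 0.1215,"y": 0.081,"z": -0.1}
  ]
}}

```text
schema error: expected keys x, y, z, turn, jaw
```

Run:
```python
from h import *
s=robot.get_state();print(s["time_s"],s["position"],s["tcp_rot"],s["contact_force"])
a=robot.read_camera("top");b=robot.read_camera("scene")
o=np.zeros((570,800,3),np.uint8)
o[:560,:400]=cv2.resize(a[160:300,320:420],None,fx=4,fy=4); o[:480,400:]=cv2.resize(b[200:320,280:380],None,fx=4,fy=4)
cv2.imwrite("pics/c3.png",o)
```

```text
0.7 [ 0.17837136 -0.46705995  0.23131158] [-1.59469612e-05  9.83408622e-01  1.81404196e-01 -1.49280857e-06] [0.80169456 0.47986483 0.83717631]
```

View pics/c3.png

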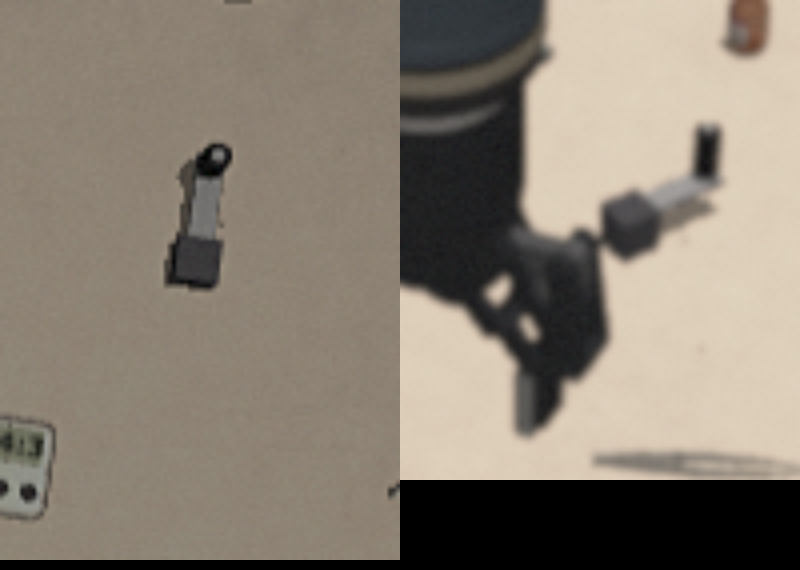

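The moves were refused because every row needs all five keys, so the arm hasn't moved. The picture shows the same scene as before. Sending them again with every key.

{"method": "jog_arm", "body": {
  "commands": [
    {"x": 0.04,"y": 0.027,"z": 0,"turn": -0.12,"jaw": 0.085},
    {"x": 0.08,"y": 0.054,"z": 0,"turn": -0.24,"jaw": 0.085},
    {"x": 0.12,"y": 0.081,"z": 0,"turn": -0.36,"jaw": 0.085},
    {"x": 0.16,"y": 0.108,"z": 0,"turn": -0.47,"jaw": 0.085},
    {"x": 0.2,"y": 0.135,"z": 0,"turn": -0.47,"jaw": 0.085}
  ]
}}

```text
time_s: 1.3
position: [0.3798, -0.3307, 0.2315]
tcp_rot: [0.0, 0.999, -0.055, 0.0]
contact_force: [0.5, -0.9, -0.4]
gripper_width: 0.994
finger_force: 0.0
```

{"method": "jog_arm", "body": {
  "commands": [
    {"x": 0.04,"y": 0.027,"z": 0,"turn": 0,"jaw": 0.085},
    {"x": 0.08,"y": 0.054,"z": -0.03,"turn": 0,"jaw": 0.085},
    {"x": 0.1215,"y": 0.081,"z": -0.06,"turn": 0,"jaw": 0.085},
    {"x": 0.1215,"y": 0.081,"z": -0.1,"turn": 0,"jaw": 0.085},
    {"x": 0.1215,"y": 0.081,"z": -0.1,"turn": 0,"jaw": 0.085}
  ]
}}

```text
time_s: 1.8
position: [0.4984, -0.2483, 0.1259]
tcp_rot: [-0.002, 0.999, -0.051, -0.004]
contact_force: [-1.9, -0.8, 0.9]
gripper_width: 0.994
finger_force: 0.0
```

Run:
```python
from h import *
s=robot.get_state();q=s["tcp_rot"];print(s["time_s"],s["position"],s["qpos"],2*np.arctan2(q[2],q[1]),s["contact_force"])
b=robot.read_camera("scene")
cv2.imwrite("pics/c4.png",cv2.resize(b[180:320,260:420],None,fx=4,fy=4))
```

```text
1.8 [ 0.49841656 -0.24827782  0.12586383] [-4.62245895e-01  3.76490701e-01 -8.15141837e-02  1.12093083e+00
  1.63860763e-04  2.78184745e+00] -0.10250136189480698 [-1.87346696 -0.8019386   0.91330071]
```

View pics/c4.png

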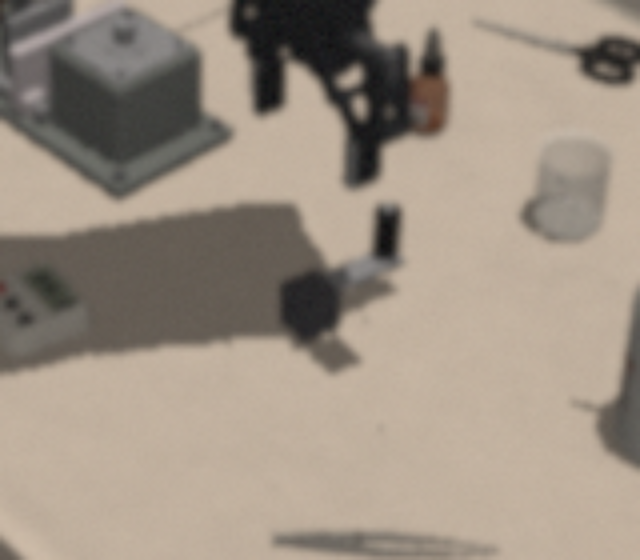

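The gripper is lined up above the crank with nothing in the way. Wrist joint 6 is near its limit, so I'll turn the crank +90° on the way to the spindle. Descending and gripping the hub.

{"method": "jog_arm", "body": {
  "commands": [
    {"x": 0,"y": 0,"z": -0.04,"turn": 0,"jaw": 0.085},
    {"x": 0,"y": 0,"z": -0.08,"turn": 0,"jaw": 0.085},
    {"x": 0,"y": 0,"z": -0.11,"turn": 0,"jaw": 0.085},
    {"x": 0,"y": 0,"z": -0.128,"turn": 0,"jaw": 0.085},
    {"x": 0,"y": 0,"z": -0.128,"turn": 0,"jaw": 0.085}
  ]
}}

```text
time_s: 2.35
position: [0.4989, -0.2518, 0.0033]
tcp_rot: [-0.0, 0.999, -0.053, -0.001]
contact_force: [-0.2, -0.1, 1.1]
gripper_width: 0.994
finger_force: 0.0
```

{"method": "jog_arm", "body": {
  "commands": [
    {"x": 0,"y": 0,"z": 0,"turn": 0,"jaw": 0.04},
    {"x": 0,"y": 0,"z": 0,"turn": 0,"jaw": 0.02},
    {"x": 0,"y": 0,"z": 0,"turn": 0,"jaw": 0.02},
    {"x": 0,"y": 0,"z": 0,"turn": 0,"jaw": 0.02},
    {"x": 0,"y": 0,"z": 0,"turn": 0,"jaw": 0.02}
  ],
  "newtons": 50
}}

```text
time_s: 2.85
position: [0.5005, -0.2514, 0.0044]
tcp_rot: [0.0, 0.999, -0.053, 0.001]
contact_force: [-1.8, 0.5, 12.0]
gripper_width: 0.317
finger_force: 49.0
```

{"method": "jog_arm", "body": {
  "commands": [
    {"x": 0,"y": 0,"z": 0.03,"turn": 0,"jaw": 0.02},
    {"x": 0,"y": 0,"z": 0.07,"turn": 0,"jaw": 0.02},
    {"x": 0,"y": 0.02,"z": 0.11,"turn": 0.13,"jaw": 0.02},
    {"x": 0.01,"y": 0.05,"z": 0.135,"turn": 0.26,"jaw": 0.02},
    {"x": 0.015,"y": 0.08,"z": 0.135,"turn": 0.39,"jaw": 0.02}
  ]
}}

```text
time_s: 3.35
position: [0.5171, -0.171, 0.1424]
tcp_rot: [0.001, 0.99, 0.144, 0.003]
contact_force: [0.5, 0.3, -2.8]
gripper_width: 0.318
finger_force: 50.4
```

{"method": "jog_arm", "body": {
  "commands": [
    {"x": 0.005,"y": 0.03,"z": 0,"turn": 0.14,"jaw": 0.02},
    {"x": 0.01,"y": 0.06,"z": 0,"turn": 0.28,"jaw": 0.02},
    {"x": 0.015,"y": 0.09,"z": 0,"turn": 0.42,"jaw": 0.02},
    {"x": 0.02,"y": 0.12,"z": 0,"turn": 0.56,"jaw": 0.02},
    {"x": 0.0235,"y": 0.156,"z": 0,"turn": 0.7,"jaw": 0.02}
  ]
}}

```text
time_s: 3.85
position: [0.5384, -0.0141, 0.1385]
tcp_rot: [0.0, 0.88, 0.475, 0.0]
contact_force: [0.3, -0.7, -2.7]
gripper_width: 0.32
finger_force: 50.4
```

{"method": "jog_arm", "body": {
  "commands": [
    {"x": 0,"y": 0,"z": 0,"turn": 0.12,"jaw": 0.02},
    {"x": 0,"y": 0,"z": 0,"turn": 0.24,"jaw": 0.02},
    {"x": 0,"y": 0,"z": 0,"turn": 0.36,"jaw": 0.02},
    {"x": 0,"y": 0,"z": 0,"turn": 0.48,"jaw": 0.02},
    {"x": 0,"y": 0,"z": 0,"turn": 0.48,"jaw": 0.02}
  ]
}}

```text
time_s: 4.35
position: [0.5383, -0.015, 0.1385]
tcp_rot: [-0.0, 0.743, 0.67, -0.0]
contact_force: [-0.2, -0.8, -1.8]
gripper_width: 0.32
finger_force: 50.4
```

Run:
```python
from h import *
s=robot.get_state();q=s["tcp_rot"];print(s["time_s"],s["position"],s["qpos"],2*np.arctan2(q[2],q[1]),s["contact_force"],s["moment"])
b=robot.read_camera("scene");a=robot.read_camera("top")
o=np.zeros((600,800,3),np.uint8)
o[:600,:400]=cv2.resize(b[130:230,240:307],(400,600),interpolation=cv2.INTER_CUBIC); o[:400,400:]=cv2.resize(a[165:245,235:315],(400,400),interpolation=cv2.INTER_CUBIC)
cv2.imwrite("pics/c5.png",np.clip(o*1.5,0,255).astype(np.uint8))
print([proj("scene",p) for p in ([.538,-.015,.099],[.538,-.015,.128])])
```

```text
4.35 [ 0.53825496 -0.0149962   0.13846567] [-2.78415337e-02  3.25566378e-01 -1.21698889e-01  1.12362117e+00
 -2.05212301e-05  1.64663414e+00] 1.467116978596743 [-0.15399288 -0.84126531 -1.84591696] [-0.01309741 -0.03952608 -0.00869326]
[(np.float64(291.4948113506248), np.float64(184.4315419522998)), (np.float64(291.2786721324511), np.float64(175.54093896986217))]
```

View pics/c5.png

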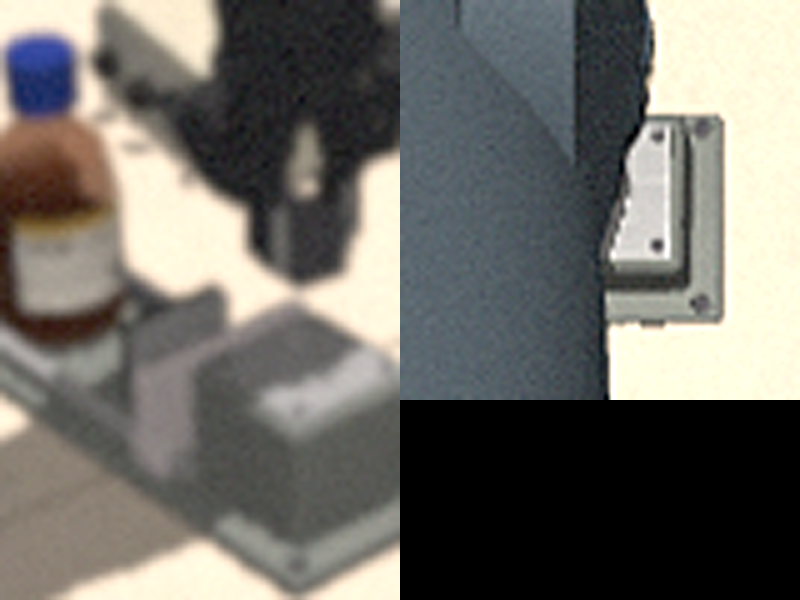

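The crank is held over the spindle and the hub projects to within a pixel of where it should be. Lowering.

{"method": "jog_arm", "body": {
  "commands": [
    {"x": 0,"y": 0,"z": -0.015,"turn": 0,"jaw": 0.02},
    {"x": 0,"y": 0,"z": -0.028,"turn": 0,"jaw": 0.02},
    {"x": 0,"y": 0,"z": -0.034,"turn": 0,"jaw": 0.02},
    {"x": 0,"y": 0,"z": -0.036,"turn": 0,"jaw": 0.02},
    {"x": 0,"y": 0,"z": -0.036,"turn": 0,"jaw": 0.02}
  ]
}}

```text
time_s: 4.95
position: [0.5383, -0.015, 0.1025]
tcp_rot: [-0.0, 0.744, 0.668, 0.0]
contact_force: [-0.1, -0.1, -2.1]
gripper_width: 0.314
finger_force: 50.4
```

{"method": "jog_arm", "body": {
  "commands": [
    {"x": 0,"y": 0,"z": -0.001,"turn": 0,"jaw": 0.02},
    {"x": 0,"y": 0,"z": -0.002,"turn": 0,"jaw": 0.02},
    {"x": 0,"y": 0,"z": -0.0025,"turn": 0,"jaw": 0.02}
  ]
}}

```text
time_s: 5.25
position: [0.539, -0.0151, 0.1012]
tcp_rot: [0.001, 0.744, 0.669, 0.001]
contact_force: [-5.7, 0.4, 18.1]
gripper_width: 0.318
finger_force: 52.9
```

{"method": "jog_arm", "body": {
  "commands": [
    {"x": 0,"y": 0,"z": 0.0012,"turn": 0,"jaw": 0.02},
    {"x": -0.0015,"y": 0,"z": 0.0012,"turn": 0,"jaw": 0.02},
    {"x": -0.0015,"y": 0,"z": 0.0005,"turn": 0,"jaw": 0.02}
  ]
}}

```text
time_s: 5.55
position: [0.5377, -0.015, 0.1012]
tcp_rot: [0.001, 0.744, 0.669, 0.001]
contact_force: [-0.8, 1.8, 13.1]
gripper_width: 0.32
finger_force: 52.1
```

```bash
python3 -c "
from station import robot
s=robot.get_state();print(s['position'],s['contact_force'],s['moment'])"
```

```text
[ 0.53766985 -0.01504372  0.10118817] [-0.77057331  1.77845512 13.1337688 ] [ 0.31665955  0.07229323 -0.02423741]
```

{"method": "jog_arm", "body": {
  "commands": [
    {"x": 0,"y": 0,"z": 0,"turn": -0.05,"jaw": 0.02},
    {"x": 0,"y": 0,"z": 0,"turn": -0.1,"jaw": 0.02},
    {"x": 0,"y": 0,"z": 0,"turn": -0.15,"jaw": 0.02},
    {"x": 0,"y": 0,"z": 0,"turn": -0.2,"jaw": 0.02}
  ]
}}

```text
time_s: 5.95
position: [0.5373, -0.0147, 0.1011]
tcp_rot: [0.0, 0.807, 0.59, 0.001]
contact_force: [-4.2, 3.4, 11.5]
gripper_width: 0.316
finger_force: 52.0
```

```bash
python3 -c "
from station import robot
s=robot.get_state();print(s['position'],s['contact_force'],s['moment'])"
```

```text
[ 0.53726507 -0.01472774  0.10108112] [-4.22081747  3.42981711 11.47496876] [0.84329472 0.38217095 0.02600355]
```

{"method": "jog_arm", "body": {
  "commands": [
    {"x": 0,"y": 0,"z": 0,"turn": 0.1,"jaw": 0.02},
    {"x": 0,"y": 0,"z": 0,"turn": 0.2,"jaw": 0.02},
    {"x": 0,"y": 0,"z": 0,"turn": 0.3,"jaw": 0.02},
    {"x": 0,"y": 0,"z": 0,"turn": 0.4,"jaw": 0.02}
  ]
}}

```text
time_s: 6.35
position: [0.5381, -0.0151, 0.1013]
tcp_rot: [0.001, 0.672, 0.741, 0.001]
contact_force: [2.2, 1.1, 9.1]
gripper_width: 0.319
finger_force: 51.7
```

{"method": "jog_arm", "body": {
  "commands": [
    {"x": 0,"y": 0,"z": 0,"turn": 0.1,"jaw": 0.02},
    {"x": 0,"y": 0,"z": 0,"turn": 0.2,"jaw": 0.02}
  ]
}}

```text
time_s: 6.55
position: [0.538, -0.0149, 0.1013]
tcp_rot: [0.001, 0.594, 0.804, 0.001]
contact_force: [1.6, 2.9, 8.6]
gripper_width: 0.317
finger_force: 51.8
```

Run:
```python
from h import *
s=robot.get_state();print(s['position'],s['contact_force'],s['moment'])
im=np.load("avg.npy"); print(im.mean(2)[196:210,268:283].round().astype(int))
for a in (0,-15,15,30):
    t=np.radians(a)+np.radians([45,135,225,315]); print(a,[tuple(np.round(proj("top",[.538+.0085*np.cos(k),-.015+.0085*np.sin(k),z]),1)) for z in (.099,.083) for k in t])
```

```text
[ 0.5380014  -0.01494708  0.10127205] [1.6317359  2.92017475 8.6056698 ] [ 0.78388206 -0.40159999 -0.04455723]
[[103 103 103 104 104 100 102 105  99 102 105 105 105 105 105]
 [103 104 104 102 106  97 103 106  96 102 106 104 106 106 107]
 [103 103  93 100 108 106  96  99 106 107 108 102 102 105 105]
 [104 104  85 107 115 105  77  99  92  93 110 112 101 107 107]
 [105 103 103 106 120 105  95 122  82  45 112 111 111 104 109]
 [104  96 104 108  82 109 108 111 102  39 114 112 111  96 111]
 [103  86 105 110  65 110 109 115 120  43 115 113 115  87 105]
 [101  86 106 111  47 111  99 111 124  41 115 112 113  89 106]
 [105  80 106 112  57  85  51  55  46  37 116 113 114  95 107]
 [106  79 107 110  73  64  66  69  69  86 114 114 114 106 107]
 [105 106 104 111 112 111 113 114 115 114 114 109 103 108 108]
 [104 104  99  90 108 110 110 111 113 113 102  96  92 109 107]
 [104 104 106  66  98  98  95 103  95  98  91  90 111 108 109]
 [105 105 107 108  94  74  72  92  74  77 110 110 109 109 109]]
0 [(np.float64(271.8), np.float64(198.7)), (np.float64(271.6), np.float64(203.7)), (np.float64(276.6), np.
[... 489 characters left out ...]
t64(205.6)), (np.float64(278.0), np.float64(200.9))]
15 [(np.float64(271.2), np.float64(199.4)), (np.float64(272.3), np.float64(204.2)), (np.float64(277.2), np.float64(203.1)), (np.float64(276.1), np.float64(198.3)), (np.float64(271.9), np.float64(200.7)), (np.float64(273.0), np.float64(205.5)), (np.float64(277.8), np.float64(204.3)), (np.float64(276.8), np.float64(199.6))]
30 [(np.float64(270.8), np.float64(200.2)), (np.float64(273.1), np.float64(204.6)), (np.float64(277.6), np.float64(202.2)), (np.float64(275.3), np.float64(197.9)), (np.float64(271.5), np.float64(201.5)), (np.float64(273.8), np.float64(205.8)), (np.float64(278.2), np.float64(203.5)), (np.float64(276.0), np.float64(199.2))]
```

Run:
```python
from h import *
im=np.load("avg.npy"); g=im.mean(2); print(g[214:235,360:382].round().astype(int))
print(ray("top",275.0,202.8,.083),ray("top",370,224,.031))
```

```text
[[130 130 130 132 141  64  68  61 127 115 112 115 113 119 106 132 130 130
  129 127 129 129]
 [131 131 130 132 141  64  66  71 121 116 112 116 114 116  96 109 130 129
  128 127 129 129]
 [130 130 131 133 142  64  61  96 121 117 111 117 114 113 110  84 130 129
  127 128 129 129]
 [131 131 132 137 122  67  51 113 122 119 113 118 115 113 134 132 130 129
  129 129 129 128]
 [130 132 133 142  56  64  52 103 110 112 113 116 119 103 136 133 130 128
  130 130 129 128]
 [131 133 137 135  36  55  55  66  61  74  90  90 105  86 122 121 133 130
  130 131 130 129]
 [131 136 120  92  21  58  58  56  53  52  49  52  48  48  61  79 137 132
  130 130 129 130]
 [132 139  65  19  38  59  58  57  56  57  55  56  56  54  48  75 138 133
  130 130 130 130]
 [133 142  68  17  49  59  58  58  56  58  56  57  58  55  50  94 138 133
  131 129 128 129]
 [133 144  71   5  48  58  58  57  61  56  58  55  57  56  47 102 136 131
  130 130 129 129]
 [136 123  68   6  53  60  59  58  57  58  58  58  55  56  47 119 135 131
  131 130 129 128]
 [140  63  55   6  62  60  58  56  57  58  57  57  55  55  44 127 134 130
  1
[... 229 characters left out ...]
59  60  59  59  59  59  57  52  68 140 132 130
  131 130 129 130]
 [141  69  20  27  38  48  50  54  50  55  58  58  58  53  66 139 132 131
  130 132 131 130]
 [139  64  32  29  20  10  19  17  15  33  39  38  46  39  82 138 132 131
  130 130 130 129]
 [137  93  92  95  90  87  90  39  29  29  20  11  15  60 118 134 131 131
  130 130 131 131]
 [133 136 138 140 139 141 144  99  96  94  91  85  87 118 137 132 130 130
  129 130 130 130]
 [131 132 132 133 132 133 134 137 139 139 139 138 137 135 132 131 130 129
  129 129 130 130]
 [131 131 131 130 130 132 131 131 132 131 131 131 131 130 130 130 129 129
  129 129 131 130]]
[ 0.5373449  -0.01532868  0.083     ] [ 0.49940532 -0.25252367  0.031     ]
```

The hub sits about 1.5 mm back from the TCP along the arm. The spindle centre refines to (0.5373, -0.0153) and its square to about +1 or +2°. I'll lift a little, correct and press again.

{"method": "jog_arm", "body": {
  "commands": [
    {"x": 0,"y": 0,"z": 0.0025,"turn": -0.09,"jaw": 0.02},
    {"x": 0.0005,"y": 0.0012,"z": 0.0025,"turn": -0.18,"jaw": 0.02},
    {"x": 0.0005,"y": 0.0012,"z": 0.0025,"turn": -0.27,"jaw": 0.02},
    {"x": 0.0005,"y": 0.0012,"z": 0.001,"turn": -0.27,"jaw": 0.02},
    {"x": 0.0005,"y": 0.0012,"z": 0.0,"turn": -0.27,"jaw": 0.02}
  ]
}}

```text
time_s: 7.05
position: [0.5372, -0.0139, 0.1]
tcp_rot: [-0.0, 0.698, 0.716, -0.0]
contact_force: [-0.7, 1.0, -0.9]
gripper_width: 0.322
finger_force: 50.4
```

```bash
python3 -c "
from station import robot
s=robot.get_state();print(s['position'],s['contact_force'],s['moment'])"
```

```text
[ 0.53717118 -0.01385515  0.10002777] [-0.70816592  0.9708039  -0.92996068] [2.17657761e-01 1.11812504e-04 1.40494997e-02]
```

No contact force at a depth where it pressed before, so it's entering. Going down gently.

{"method": "jog_arm", "body": {
  "commands": [
    {"x": 0,"y": 0,"z": -0.002,"turn": 0,"jaw": 0.02},
    {"x": 0,"y": 0,"z": -0.004,"turn": 0,"jaw": 0.02},
    {"x": 0,"y": 0,"z": -0.006,"turn": 0,"jaw": 0.02}
  ]
}}

```text
time_s: 7.35
position: [0.5374, -0.0138, 0.0941]
tcp_rot: [-0.0, 0.698, 0.716, 0.0]
contact_force: [0.0, 3.0, -0.6]
gripper_width: 0.318
finger_force: 50.4
```

{"method": "jog_arm", "body": {
  "commands": [
    {"x": 0,"y": 0,"z": -0.002,"turn": 0,"jaw": 0.02},
    {"x": 0,"y": 0,"z": -0.004,"turn": 0,"jaw": 0.02},
    {"x": 0,"y": 0,"z": -0.006,"turn": 0,"jaw": 0.02},
    {"x": 0,"y": 0,"z": -0.007,"turn": 0,"jaw": 0.02}
  ]
}}

```text
time_s: 7.75
position: [0.5374, -0.0137, 0.0874]
tcp_rot: [-0.0, 0.699, 0.716, 0.0]
contact_force: [-7.1, 3.8, 19.3]
gripper_width: 0.319
finger_force: 53.1
```

The hub underside is now at about 83 mm with firm contact, so it's home. I'll relieve the press, open, rise and move over to the handle.

{"method": "jog_arm", "body": {
  "commands": [
    {"x": 0,"y": 0,"z": 0.0008,"turn": 0,"jaw": 0.02},
    {"x": 0,"y": 0,"z": 0.0008,"turn": 0,"jaw": 0.06},
    {"x": 0,"y": 0,"z": 0.0008,"turn": 0,"jaw": 0.06},
    {"x": 0,"y": 0,"z": 0.0008,"turn": 0,"jaw": 0.06},
    {"x": 0,"y": 0,"z": 0.02,"turn": 0,"jaw": 0.06}
  ]
}}

```text
time_s: 8.25
position: [0.536, -0.014, 0.1056]
tcp_rot: [-0.001, 0.699, 0.715, -0.001]
contact_force: [0.0, -0.6, 0.5]
gripper_width: 0.7
finger_force: 0.0
```

{"method": "jog_arm", "body": {
  "commands": [
    {"x": 0,"y": 0,"z": 0.03,"turn": 0,"jaw": 0.06},
    {"x": 0,"y": 0,"z": 0.065,"turn": 0,"jaw": 0.06},
    {"x": 0,"y": 0.02,"z": 0.08,"turn": 0,"jaw": 0.06},
    {"x": -0.0015,"y": 0.0585,"z": 0.08,"turn": 0,"jaw": 0.06},
    {"x": -0.0015,"y": 0.0585,"z": 0.08,"turn": 0,"jaw": 0.06}
  ]
}}

```text
time_s: 8.75
position: [0.5361, 0.0475, 0.1879]
tcp_rot: [0.0, 0.698, 0.716, 0.001]
contact_force: [-0.4, 0.0, 0.3]
gripper_width: 0.704
finger_force: 0.0
```

Run:
```python
from h import *
s=robot.get_state();print(s["time_s"],s["position"],s["contact_force"])
b=robot.read_camera("scene")
cv2.imwrite("pics/c6.png",np.clip(cv2.resize(b[110:240,220:340],None,fx=4.5,fy=4.5,interpolation=cv2.INTER_CUBIC)*1.5,0,255))
for n,p in {"handle top":[.5357,.0447,.151],"handle mid":[.5357,.0447,.133],"hub":[.5373,-.0153,.114]}.items():
    u,v=proj("scene",p); print(n,(u-220)*4.5,(v-110)*4.5)
```

```text
8.75 [0.53606046 0.04753186 0.18789073] [-0.40027334  0.02381076  0.27398848]
handle top 257.14973742922723 226.14101978283776
handle mid 258.19604747095093 251.17385577647266
hub 320.6391519851254 314.95237033554343[ WARN:0@0.598] global loadsave.cpp:1063 imwrite_ Unsupported depth image for selected encoder is fallbacked to CV_8U.
```

View pics/c6.png

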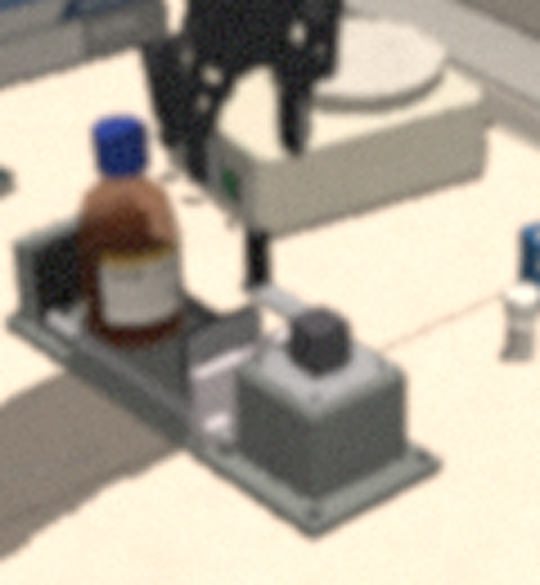

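The hub rests on the collar and the handle is at crop (258,250), as predicted. Descending and gripping the handle.

{"method": "jog_arm", "body": {
  "commands": [
    {"x": 0,"y": 0,"z": -0.025,"turn": 0,"jaw": 0.06},
    {"x": 0,"y": 0,"z": -0.05,"turn": 0,"jaw": 0.06},
    {"x": 0,"y": 0,"z": -0.067,"turn": 0,"jaw": 0.06},
    {"x": 0,"y": 0,"z": -0.067,"turn": 0,"jaw": 0.06},
    {"x": 0,"y": 0,"z": -0.067,"turn": 0,"jaw": 0.03}
  ]
}}

```text
time_s: 9.3
position: [0.5359, 0.0441, 0.1207]
tcp_rot: [-0.0, 0.699, 0.715, -0.0]
contact_force: [-0.2, -0.6, 0.9]
gripper_width: 0.544
finger_force: 0.0
```

{"method": "jog_arm", "body": {
  "commands": [
    {"x": 0,"y": 0,"z": 0,"turn": 0,"jaw": 0.01},
    {"x": 0,"y": 0,"z": 0,"turn": 0,"jaw": 0.01},
    {"x": 0,"y": 0,"z": 0,"turn": 0,"jaw": 0.01},
    {"x": 0,"y": 0,"z": 0,"turn": 0,"jaw": 0.01}
  ],
  "newtons": 40
}}

```text
time_s: 9.7
position: [0.5364, 0.0448, 0.121]
tcp_rot: [0.0, 0.699, 0.716, 0.001]
contact_force: [1.4, 1.9, 5.2]
gripper_width: 0.204
finger_force: 39.1
```

Run:
```python
from h import *
s=robot.get_state();print(s["time_s"],s["position"],s["contact_force"],s["moment"])
# path: shifts in mm per 15 deg cw, from 91.5deg
for i in range(0,25): 
    t=np.radians(91.5-15*i);print(i,np.round([60*np.cos(t)-60*np.cos(np.radians(91.5)),60*np.sin(t)-60*np.sin(np.radians(91.5))],1),end=' ')
```

```text
9.7 [0.5364057  0.04483888 0.12099317] [1.3781054  1.88042755 5.16190692] [ 0.3873603  -0.06690566 -0.01732324]
0 [0. 0.] 1 [15.6 -1.6] 2 [30.2 -7.3] 3 [ 42.9 -16.5] 4 [ 52.7 -28.6] 5 [ 59.1 -42.9] 6 [ 61.6 -58.4] 7 [ 59.9 -74. ] 8 [ 54.3 -88.6] 9 [  45.1 -101.3] 10 [  32.9 -111.1] 11 [  18.6 -117.5] 12 [   3.1 -120. ] 13 [ -12.4 -118.3] 14 [ -27.1 -112.7] 15 [ -39.7 -103.5] 16 [-49.6 -91.3] 17 [-56. -77.] 18 [-58.4 -61.6] 19 [-56.8 -46. ] 20 [-51.2 -31.3] 21 [-42.  -18.7] 22 [-29.8  -8.8] 23 [-15.5  -2.5] 24 [-0.  0.]
```

{"method": "jog_arm", "body": {
  "commands": [
    {"x": 0.0156,"y": -0.0016,"z": 0,"turn": 0,"jaw": 0.01},
    {"x": 0.0302,"y": -0.0073,"z": 0,"turn": 0,"jaw": 0.01},
    {"x": 0.0429,"y": -0.0165,"z": 0,"turn": 0,"jaw": 0.01},
    {"x": 0.0527,"y": -0.0286,"z": 0,"turn": 0,"jaw": 0.01},
    {"x": 0.0591,"y": -0.0429,"z": 0,"turn": 0,"jaw": 0.01}
  ]
}}

```text
time_s: 10.2
position: [0.5955, 0.0022, 0.1207]
tcp_rot: [-0.0, 0.698, 0.716, 0.001]
contact_force: [-6.7, 4.8, 6.3]
gripper_width: 0.195
finger_force: 39.9
```

Run:
```python
from h import *
s=robot.get_state();print(s["time_s"],s["position"],s["contact_force"],s["moment"],s["qpos"])
p=s["position"]-[.5373,-.0153,0];print(np.hypot(*p[:2]),np.degrees(np.arctan2(p[1],p[0])))
```

```text
10.2 [0.59546714 0.00215988 0.12070086] [-6.68528906  4.77230592  6.32521454] [0.85911172 1.75817168 0.00408281] [2.96404360e-03 4.49002722e-01 1.44471103e-02 1.13605224e+00
 1.25122457e-03 1.54877836e+00]
0.06073107708662159 16.708047397220707
```

{"method": "jog_arm", "body": {
  "commands": [
    {"x": 0.0025,"y": -0.0155,"z": 0,"turn": 0,"jaw": 0.01},
    {"x": 0.0008,"y": -0.0311,"z": 0,"turn": 0,"jaw": 0.01},
    {"x": -0.0048,"y": -0.0457,"z": 0,"turn": 0,"jaw": 0.01},
    {"x": -0.014,"y": -0.0584,"z": 0,"turn": 0,"jaw": 0.01},
    {"x": -0.0262,"y": -0.0682,"z": 0,"turn": 0,"jaw": 0.01}
  ]
}}

```text
time_s: 10.7
position: [0.5696, -0.0667, 0.1209]
tcp_rot: [0.0, 0.699, 0.716, 0.001]
contact_force: [1.9, 7.0, 1.3]
gripper_width: 0.195
finger_force: 39.1
```

```bash
cat > st.py <<'E'
from h import *
s=robot.get_state();p=s["position"]-[.5373,-.0153,0];r=np.hypot(*p[:2]);u=p[:2]/r;F=s["contact_force"]
print(s["time_s"],"r %.4f ang %.1f z %.4f Frad %.1f Ftan(cw resist) %.1f Fz %.1f"%(r,np.degrees(np.arctan2(p[1],p[0])),p[2],F[:2]@u,F[:2]@[-u[1],u[0]],F[2]))
E
python3 st.py; python3 -c "
import numpy as np
f=lambda a:60*np.array([np.cos(np.radians(a)),np.sin(np.radians(a))])
for k in range(24):
  a=91.5-75*k
  print(k,round(a),[(np.round(f(a-15*j)-f(a),1)).tolist() for j in range(1,6)]) if k<13 else 0"
```

```text
10.7 r 0.0607 ang -57.8 z 0.1209 Frad -4.9 Ftan(cw resist) 5.3 Fz 1.3
0 92 [[15.6, -1.6], [30.2, -7.3], [42.9, -16.5], [52.7, -28.6], [59.1, -42.9]]
1 16 [[2.5, -15.5], [0.8, -31.0], [-4.8, -45.7], [-14.0, -58.3], [-26.2, -68.2]]
2 -58 [[-14.3, -6.4], [-29.8, -8.8], [-45.4, -7.2], [-60.0, -1.6], [-72.7, 7.6]]
3 -134 [[-9.9, 12.2], [-16.2, 26.5], [-18.7, 42.0], [-17.0, 57.5], [-11.4, 72.2]]
4 -208 [[9.2, 12.7], [21.4, 22.5], [35.7, 28.9], [51.2, 31.3], [66.7, 29.7]]
5 -284 [[14.6, -5.6], [27.3, -14.8], [37.2, -27.0], [43.5, -41.3], [46.0, -56.8]]
6 -358 [[-1.6, -15.6], [-7.3, -30.2], [-16.5, -42.9], [-28.6, -52.7], [-42.9, -59.1]]
7 -434 [[-15.5, -2.5], [-31.0, -0.8], [-45.7, 4.8], [-58.3, 14.0], [-68.2, 26.2]]
8 -508 [[-6.4, 14.3], [-8.8, 29.8], [-7.2, 45.4], [-1.6, 60.0], [7.6, 72.7]]
9 -584 [[12.2, 9.9], [26.5, 16.2], [42.0, 18.7], [57.5, 17.0], [72.2, 11.4]]
10 -658 [[12.7, -9.2], [22.5, -21.4], [28.9, -35.7], [31.3, -51.2], [29.7, -66.7]]
11 -734 [[-5.6, -14.6], [-14.8, -27.3], [-27.0, -37.2], [-41.3, -43.5], [-56.8, -46.0]]
12 -808 [[-15.6, 1.6], [-30.2, 7.3], [-42.9, 16.5], [-52.7, 28.6], [-59.1, 42.9]]
```

{"method": "jog_arm", "body": {
  "commands": [
    {"x": -0.0143,"y": -0.0064,"z": 0,"turn": 0,"jaw": 0.01},
    {"x": -0.0298,"y": -0.0088,"z": 0,"turn": 0,"jaw": 0.01},
    {"x": -0.0454,"y": -0.0072,"z": 0,"turn": 0,"jaw": 0.01},
    {"x": -0.06,"y": -0.0016,"z": 0,"turn": 0,"jaw": 0.01},
    {"x": -0.0727,"y": 0.0076,"z": 0,"turn": 0,"jaw": 0.01}
  ]
}}

```text
time_s: 11.2
position: [0.4965, -0.0598, 0.1212]
tcp_rot: [0.001, 0.699, 0.715, 0.0]
contact_force: [5.8, -0.8, 2.3]
gripper_width: 0.197
finger_force: 39.3
```

{"method": "jog_arm", "body": {
  "commands": [
    {"x": -0.0099,"y": 0.0122,"z": 0,"turn": 0,"jaw": 0.01},
    {"x": -0.0162,"y": 0.0265,"z": 0,"turn": 0,"jaw": 0.01},
    {"x": -0.0187,"y": 0.042,"z": 0,"turn": 0,"jaw": 0.01},
    {"x": -0.017,"y": 0.0575,"z": 0,"turn": 0,"jaw": 0.01},
    {"x": -0.0114,"y": 0.0722,"z": 0,"turn": 0,"jaw": 0.01}
  ]
}}

```text
time_s: 11.7
position: [0.4839, 0.0133, 0.1208]
tcp_rot: [0.0, 0.699, 0.715, -0.001]
contact_force: [-0.8, -6.5, 5.0]
gripper_width: 0.199
finger_force: 39.9
```

```bash
python3 st.py
```

```text
11.7 r 0.0606 ang 151.8 z 0.1208 Frad -2.4 Ftan(cw resist) 6.1 Fz 5.0
```

Forces are light and steady. Continuing the winding.

{"method": "jog_arm", "body": {
  "commands": [
    {"x": 0.0092,"y": 0.0127,"z": 0,"turn": 0,"jaw": 0.01},
    {"x": 0.0214,"y": 0.0225,"z": 0,"turn": 0,"jaw": 0.01},
    {"x": 0.0357,"y": 0.0289,"z": 0,"turn": 0,"jaw": 0.01},
    {"x": 0.0512,"y": 0.0313,"z": 0,"turn": 0,"jaw": 0.01},
    {"x": 0.0667,"y": 0.0297,"z": 0,"turn": 0,"jaw": 0.01}
  ]
}}

```text
time_s: 12.2
position: [0.5513, 0.0438, 0.1206]
tcp_rot: [-0.0, 0.698, 0.716, -0.0]
contact_force: [-6.2, -1.3, 6.1]
gripper_width: 0.197
finger_force: 40.0
```

{"method": "jog_arm", "body": {
  "commands": [
    {"x": 0.0146,"y": -0.0056,"z": 0,"turn": 0,"jaw": 0.01},
    {"x": 0.0273,"y": -0.0148,"z": 0,"turn": 0,"jaw": 0.01},
    {"x": 0.0372,"y": -0.027,"z": 0,"turn": 0,"jaw": 0.01},
    {"x": 0.0435,"y": -0.0413,"z": 0,"turn": 0,"jaw": 0.01},
    {"x": 0.046,"y": -0.0568,"z": 0,"turn": 0,"jaw": 0.01}
  ]
}}

```text
time_s: 12.7
position: [0.5979, -0.0135, 0.1207]
tcp_rot: [-0.0, 0.698, 0.716, 0.001]
contact_force: [-4.7, 5.3, 5.4]
gripper_width: 0.196
finger_force: 40.4
```

{"method": "jog_arm", "body": {
  "commands": [
    {"x": -0.0016,"y": -0.0156,"z": 0,"turn": 0,"jaw": 0.01},
    {"x": -0.0073,"y": -0.0302,"z": 0,"turn": 0,"jaw": 0.01},
    {"x": -0.0165,"y": -0.0429,"z": 0,"turn": 0,"jaw": 0.01},
    {"x": -0.0286,"y": -0.0527,"z": 0,"turn": 0,"jaw": 0.01},
    {"x": -0.0429,"y": -0.0591,"z": 0,"turn": 0,"jaw": 0.01}
  ]
}}

```text
time_s: 13.2
position: [0.5553, -0.0732, 0.1209]
tcp_rot: [0.001, 0.699, 0.716, 0.001]
contact_force: [4.0, 6.8, 1.0]
gripper_width: 0.197
finger_force: 39.5
```

```bash
python3 st.py
python3 - <<'E'
from h import *
for n,b in (("scene",(110,240,220,340)),("top",(160,260,150,330))):
    a=robot.read_camera(n)[b[0]:b[1],b[2]:b[3]]
    cv2.imwrite(f"pics/w1{n}.png",np.clip(cv2.resize(a,None,fx=4.4,fy=4.4,interpolation=cv2.INTER_CUBIC)*1.5,0,255).astype(np.uint8))
E
```

```text
13.2 r 0.0606 ang -72.7 z 0.1209 Frad -5.3 Ftan(cw resist) 5.8 Fz 1.0
```

View pics/w1scene.png

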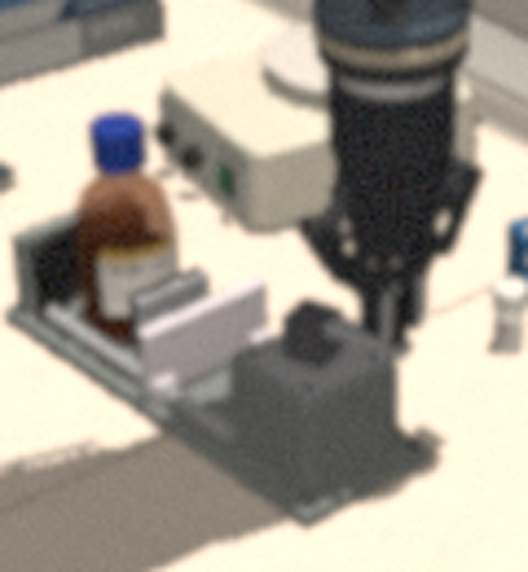

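The scene view shows the jaw well advanced, the pad still short of the bottle, and the crank seated. I'll measure the jaw's starting position from the first top image and its current one from the scene image.

Run:
```python
from h import *
g=np.load("avg.npy").mean(2)
for r in (188,196,210,218): print(r,g[r,230:262].round().astype(int))
for c in (249.5,254): p=ray("top",c,205,.068); print(c,p, "y'=",p[1]+.0153)
t=cv2.imread("pics/w1top.png"); print((t[:,:,:].mean(2)[::22,::22]).round().astype(int)[:, :])
# scene: jaw top front corners (crop px /4.4)
for u,v in ((133,330),(265,288),(268,330),(145,392),(137,300),(200,272)):
    p=ray("scene",220+u/4.4-.4,110+v/4.4-.4,.068); print(u,v,p[:2],p[1]+.0153)
```

```text
188 [ 80  80  80  82  82  82  75  82  83  76  83  84  77  82  88  83  92  62
  68 115 127 135 144  65  42  76 125 122  77  88  83  63]
196 [ 79  79  85  31  14  14 108 111  70  33  33  53  74  72  77  72  73  74
  63 126 131 142 136  42  50  48  73  81  84  49  61  70]
210 [ 79  82  67  15   9  88 106 124  29  36  35  32  83  75  74  77  73  74
  89 137 137 150 118  45  50  47  85  81  86  52  66  65]
218 [ 78  79  81  89  33  20   6  21  39  37  37  34  85  84  83  83  82  76
 120 135 140 152  90  48  50  56  85  84  87  36  60  69]
249.5 [0.53296201 0.0486525  0.068     ] y'= 0.06395249839191633
254 [0.53327021 0.03760686 0.068     ] y'= 0.05290685664591636
[[242 239 243 242 241 241 244 244 243 243 240 255 103 100  75  88  99 100
   97 101 108 111 107 109 103 101 101 107  98 101  78 115 116 119 127  59]
 [243 244 244 242 241 240 245 244 243 243 244 255  95  77  82  95  94 100
  101 107 103 100 105 104 101 104 106 102  99  98  97 106 111 113 116 126]
 [245 246 242 246 243 245 244 245 242 242 245 255  72  82  90  96  98 101
  105 104 109 102 103 103 101 105  99 103 105  95  92 101 10
[... 2160 characters left out ...]
03 104 104 102
  101 103 104 103 106 105 104 104  99 105 104 100  93  89  83  68 253 243]
 [246 246 204  42  69  84  89  95  99 101 101 104 103 104 104  98 102 102
  106 102 102 104 101 107 107 106 100 101  98 101  95  90  87  73 251 244]
 [246 246  41  44  83  86  96 102 100 102 100 106 101 108 107 103 107  99
  104 107 107 109 109 100 110 105 104 101  97 100  96  90  83  65  33 247]]
133 330 [0.47533125 0.10043654] 0.11573653688988685
265 288 [0.57364512 0.08642694] 0.10172693745876173
268 330 [0.54298688 0.04321422] 0.058514217691136426
145 392 [0.43955188 0.0356331 ] 0.05093310101316941
137 300 [0.49876089 0.12955402] 0.1448540209222711
200 272 [0.55245394 0.13172956] 0.14702955987011393
```

The jaw started at about 61 mm, so first contact should come near 750° of winding and the middle of the force window near 830°. I'm at 525°.

{"method": "jog_arm", "body": {
  "commands": [
    {"x": -0.0155,"y": -0.0025,"z": 0,"turn": 0,"jaw": 0.01},
    {"x": -0.031,"y": -0.0008,"z": 0,"turn": 0,"jaw": 0.01},
    {"x": -0.0457,"y": 0.0048,"z": 0,"turn": 0,"jaw": 0.01},
    {"x": -0.0583,"y": 0.014,"z": 0,"turn": 0,"jaw": 0.01},
    {"x": -0.0682,"y": 0.0262,"z": 0,"turn": 0,"jaw": 0.01}
  ]
}}

```text
time_s: 13.8
position: [0.4865, -0.0477, 0.1211]
tcp_rot: [0.001, 0.699, 0.715, -0.001]
contact_force: [1.7, -4.9, 6.8]
gripper_width: 0.194
finger_force: 40.2
```

{"method": "jog_arm", "body": {
  "commands": [
    {"x": -0.0064,"y": 0.0143,"z": 0,"turn": 0,"jaw": 0.01},
    {"x": -0.0088,"y": 0.0298,"z": 0,"turn": 0,"jaw": 0.01},
    {"x": -0.0072,"y": 0.0454,"z": 0,"turn": 0,"jaw": 0.01},
    {"x": -0.0016,"y": 0.06,"z": 0,"turn": 0,"jaw": 0.01},
    {"x": 0.0076,"y": 0.0727,"z": 0,"turn": 0,"jaw": 0.01}
  ]
}}

```text
time_s: 14.3
position: [0.4933, 0.0266, 0.1206]
tcp_rot: [-0.0, 0.699, 0.716, -0.001]
contact_force: [-3.4, -5.0, 5.7]
gripper_width: 0.198
finger_force: 40.2
```

```bash
python3 st.py
```

```text
14.3 r 0.0607 ang 136.4 z 0.1206 Frad -1.0 Ftan(cw resist) 6.0 Fz 5.7
```

{"method": "jog_arm", "body": {
  "commands": [
    {"x": 0.0122,"y": 0.0099,"z": 0,"turn": 0,"jaw": 0.01},
    {"x": 0.0265,"y": 0.0162,"z": 0,"turn": 0,"jaw": 0.01},
    {"x": 0.042,"y": 0.0187,"z": 0,"turn": 0,"jaw": 0.01},
    {"x": 0.0575,"y": 0.017,"z": 0,"turn": 0,"jaw": 0.01},
    {"x": 0.0722,"y": 0.0114,"z": 0,"turn": 0,"jaw": 0.01}
  ]
}}

```text
time_s: 14.8
position: [0.5663, 0.0383, 0.1203]
tcp_rot: [-0.001, 0.698, 0.716, -0.0]
contact_force: [-6.9, -1.0, 6.3]
gripper_width: 0.198
finger_force: 40.4
```

```bash
python3 st.py
python3 - <<'E'
from h import *
cv2.imwrite("pics/s750.png",robot.read_camera("scene"))
E
```

```text
14.8 r 0.0609 ang 61.6 z 0.1203 Frad -4.2 Ftan(cw resist) 5.6 Fz 6.3
```

{"method": "jog_arm", "body": {
  "commands": [
    {"x": 0.0127,"y": -0.0092,"z": 0,"turn": 0,"jaw": 0.01},
    {"x": 0.0225,"y": -0.0214,"z": 0,"turn": 0,"jaw": 0.01},
    {"x": 0.0289,"y": -0.0357,"z": 0,"turn": 0,"jaw": 0.01}
  ]
}}

```text
time_s: 15.15
position: [0.5955, 0.0026, 0.1204]
tcp_rot: [-0.001, 0.698, 0.716, 0.0]
contact_force: [-8.1, 4.5, 8.0]
gripper_width: 0.194
finger_force: 40.9
```

```bash
python3 st.py
python3 - <<'E'
from h import *
cv2.imwrite("pics/s795.png",robot.read_camera("scene"))
a=robot.read_camera("scene").astype(int);b=cv2.imread("pics/s750.png").astype(int)
d=np.abs(a-b).sum(2)[130:220,225:285]>60
ys,xs=np.nonzero(d);print(len(xs),xs.min()+225,xs.max()+225,ys.min()+130,ys.max()+130)
# bottle cap centroid, start vs now
for f in ("pics/scene0.png","pics/s750.png","pics/s795.png","pics/w1scene.png"):
    i=cv2.imread(f).astype(int)
    if "w1" in f: continue
    m=(i[:,:,0]>i[:,:,2]+40)[130:160,230:265]; y,x=np.nonzero(m); print(f,m.sum(),x.mean()+230,y.mean()+130)
E
```

```text
15.15 r 0.0609 ang 17.1 z 0.1204 Frad -6.4 Ftan(cw resist) 6.7 Fz 8.0
955 225 284 130 219
pics/scene0.png 0 nan nan
pics/s750.png 90 243.57777777777778 139.84444444444443
pics/s795.png 90 243.45555555555555 139.76666666666668<stdin>:10: RuntimeWarning: Mean of empty slice.
  ret = ret.dtype.type(ret / rcount)
```

Run:
```python
from h import *
ims={k:cv2.cvtColor(cv2.imread(f"pics/{k}.png"),cv2.COLOR_BGR2GRAY).astype(np.float32) for k in ("s750","s795")}
yaw=np.radians(1.6)
for xo in (-.03,-.02,-.01):
  ys=np.arange(.100,.192,.003)
  P=[proj("scene",[.5373+xo*np.cos(yaw)-y*np.sin(yaw),-.0153+xo*np.sin(yaw)+y*np.cos(yaw),.068]) for y in ys]
  m=np.array(P,np.float32)
  print(xo,[int(y*1000) for y in ys])
  for k,g in ims.items():
    print(k,cv2.remap(g,m[:,:1].copy(),m[:,1:].copy(),cv2.INTER_LINEAR).ravel().round().astype(int).tolist())
```

```text
-0.03 [100, 103, 106, 109, 112, 115, 118, 121, 124, 127, 130, 133, 136, 139, 142, 145, 148, 151, 154, 157, 160, 163, 166, 169, 172, 175, 178, 181, 184, 187, 190]
s750 [85, 85, 86, 86, 87, 86, 86, 86, 87, 88, 88, 87, 81, 75, 70, 68, 68, 66, 68, 68, 67, 65, 63, 64, 70, 80, 92, 99, 104, 106, 103]
s795 [87, 87, 86, 87, 88, 86, 87, 86, 87, 88, 89, 91, 89, 84, 81, 78, 74, 73, 75, 83, 94, 102, 104, 98, 89, 84, 89, 98, 104, 106, 104]
-0.02 [100, 103, 106, 109, 112, 115, 118, 121, 124, 127, 130, 133, 136, 139, 142, 145, 148, 151, 154, 157, 160, 163, 166, 169, 172, 175, 178, 181, 184, 187, 190]
s750 [86, 87, 87, 86, 86, 89, 87, 85, 88, 88, 87, 85, 82, 76, 72, 69, 67, 67, 65, 66, 67, 67, 60, 56, 63, 73, 84, 91, 96, 98, 97]
s795 [86, 87, 87, 87, 87, 87, 86, 86, 87, 87, 89, 89, 88, 86, 82, 78, 76, 74, 76, 83, 92, 99, 100, 98, 97, 97, 97, 97, 97, 98, 97]
-0.01 [100, 103, 106, 109, 112, 115, 118, 121, 124, 127, 130, 133, 136, 139, 142, 145, 148, 151, 154, 157, 160, 163, 166, 169, 172, 175, 178, 181, 184, 187, 190]
s750 [82, 83, 84, 86, 86, 85, 85, 87, 88, 89, 88, 84, 81, 77, 72, 67, 65, 65, 65, 66, 66, 65, 62, 59, 60, 67, 76, 85, 90, 89, 86]
s795 [81, 81, 82, 84, 86, 87, 87, 87, 86, 86, 88, 90, 88, 84, 82, 79, 76, 76, 78, 83, 89, 96, 97, 94, 86, 84, 89, 96, 100, 99, 96]
```

{"method": "jog_arm", "body": {
  "commands": [
    {"x": 0.0025,"y": -0.0155,"z": 0,"turn": 0,"jaw": 0.01},
    {"x": 0.0008,"y": -0.031,"z": 0,"turn": 0,"jaw": 0.01},
    {"x": -0.0048,"y": -0.0457,"z": 0,"turn": 0,"jaw": 0.01},
    {"x": -0.0106,"y": -0.0544,"z": 0,"turn": 0,"jaw": 0.01}
  ]
}}

```text
time_s: 15.65
position: [0.5855, -0.0523, 0.1207]
tcp_rot: [0.0, 0.698, 0.716, 0.001]
contact_force: [4.1, 8.2, 4.7]
gripper_width: 0.196
finger_force: 39.9
```

```bash
python3 st.py
```

```text
15.65 r 0.0607 ang -37.6 z 0.1207 Frad -1.8 Ftan(cw resist) 9.0 Fz 4.7
```

{"method": "jog_arm", "body": {
  "commands": [
    {"x": 0,"y": 0,"z": 0,"turn": 0,"jaw": 0.06},
    {"x": 0,"y": 0,"z": 0,"turn": 0,"jaw": 0.06},
    {"x": 0,"y": 0,"z": 0,"turn": 0,"jaw": 0.06},
    {"x": 0,"y": 0,"z": 0.04,"turn": 0,"jaw": 0.06},
    {"x": 0,"y": 0,"z": 0.08,"turn": 0,"jaw": 0.06}
  ]
}}

```text
time_s: 16.15
position: [0.5836, -0.0522, 0.2003]
tcp_rot: [-0.001, 0.698, 0.716, -0.001]
contact_force: [0.3, -0.5, 0.1]
gripper_width: 0.704
finger_force: 0.0
```

{"method": "jog_arm", "body": {
  "commands": [
    {"x": -0.02,"y": -0.04,"z": 0.03,"turn": 0,"jaw": 0.06},
    {"x": -0.05,"y": -0.08,"z": 0.05,"turn": 0,"jaw": 0.06},
    {"x": -0.08,"y": -0.12,"z": 0.05,"turn": 0,"jaw": 0.06},
    {"x": -0.1,"y": -0.16,"z": 0.05,"turn": 0,"jaw": 0.06},
    {"x": -0.12,"y": -0.2,"z": 0.05,"turn": 0,"jaw": 0.06}
  ]
}}

```text
time_s: 16.65
position: [0.4633, -0.2539, 0.2507]
tcp_rot: [0.0, 0.698, 0.716, -0.0]
contact_force: [0.5, 0.3, -0.2]
gripper_width: 0.704
finger_force: 0.0
```

{"method": "jog_arm", "body": {
  "commands": [
    {"x": -0.03,"y": -0.04,"z": 0,"turn": 0,"jaw": 0.06},
    {"x": -0.06,"y": -0.08,"z": 0,"turn": 0,"jaw": 0.06},
    {"x": -0.09,"y": -0.11,"z": 0,"turn": 0,"jaw": 0.06},
    {"x": -0.12,"y": -0.14,"z": 0,"turn": 0,"jaw": 0.06},
    {"x": -0.14,"y": -0.16,"z": 0,"turn": 0,"jaw": 0.06}
  ]
}}

```text
time_s: 17.15
position: [0.3227, -0.4141, 0.2502]
tcp_rot: [-0.0, 0.699, 0.715, -0.0]
contact_force: [0.5, -0.2, 0.7]
gripper_width: 0.697
finger_force: 0.0
```

Run:
```python
from h import *
im=np.mean([robot.read_camera("top").astype(float) for _ in range(10)],0);np.save("avg2.npy",im)
s=robot.get_state();print(s["time_s"],s["position"])
b=robot.read_camera("scene")[120:230,225:325]
o=np.zeros((600,800,3));o[:280,:800]=cv2.resize(im[175:245,150:350],None,fx=4,fy=4,interpolation=cv2.INTER_CUBIC);o[285:593,:280]=cv2.resize(b,(280,308),interpolation=cv2.INTER_CUBIC)
cv2.imwrite("pics/end.png",np.clip(o*1.5,0,255).astype(np.uint8))
g=im.mean(2)
for r in (188,196,210,218): print(r,g[r,190:238].round().astype(int))
```

```text
17.65 [ 0.32502012 -0.41216864  0.25030966]
188 [ 96  97  98 100 100 101 101 101 101 101 101 100 101 100 101 100 111 110
 109 111 110 111 110 110 107 109 134 139 155 113  47  50  40 107 137 104
  74  84  85  84  85  86  86  86  86  87  79  88]
196 [ 24  24  23  23  24  17  20  18  11  36  57  50  72  49  18   8 116 111
 102  35  40  38  55  76  54 133 139 147 152  61  51  54  54  49  82  79
  86  86  84  85  84  84  84  83  84  84  85  83]
210 [ 18  22  19  17  18  19  17  28  51  44  51  64  54  16   7 128 113 125
  33  43  41  39  36  73 113 140 147 161 111  49  55  55  53  71  86  84
  84  83  82  84  84  84  83  82  84  83  85  84]
218 [ 16  17  12   9  16  33  53  53  23  21  30  54  59  93  76  56  14  15
  35  39  39  58  35  67 137 146 154 152  61  54  57  56  50  89  86  85
  85  85  85  84  85  84  85  85  85  85  86  86]
```

View pics/end.png

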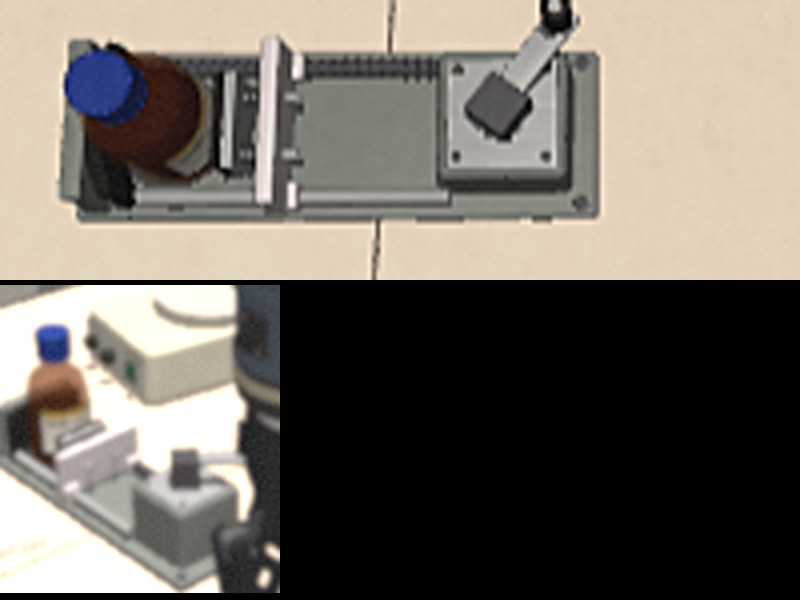

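The top view shows the bottle pressed into the V by the pad, the jaw near (270,120), and the crank seated and free, with the handle up-right at about (555,10). Nothing else has moved. I'll measure the spring compression at subpixel accuracy by comparing the two averaged images.

Run:
```python
from h import *
A=np.load("avg.npy").mean(2);B=np.load("avg2.npy").mean(2)
def edge(p,x0,rise):   # first subpixel 90-level crossing
    for i in range(len(p)-1):
        a,b=p[i],p[i+1]
        if (rise and a<95<=b) or (not rise and a>=95>b): return x0+i+(95-a)/(b-a)
    return np.nan
def meas(g,pad,jaw,rows):
    out=[]
    for r in rows:
        pl=edge(g[r,pad[0]:pad[1]],pad[0],True); i=int(pl) if pl==pl else pad[0]
        pr=edge(g[r,i+1:pad[1]+4],i+1,False); jl=edge(g[r,jaw[0]:jaw[1]],jaw[0],True)
        jr=edge(g[r,int(jl)+1:jaw[1]+8],int(jl)+1,False) if jl==jl else np.nan
        out.append((pl,pr,jl,jr))
    return np.array(out)
R=range(196,213)
a=meas(A,(233,238),(243,252),R);b=meas(B,(203,209),(210,217),R)
print(np.round(np.c_[a,b],1))
pa,pb=np.nanmedian(a-b,0)[:2],np.nanmedian(a-b,0)[2:]
print("pad px",pa,"jaw px",pb,"range mm/px",(ray("top",214,204,.068)-ray("top",248,204,.068))[1]/34)
j=ray("top",np.nanmedian(b[:,2]),204,.068);print("jaw front y'",j[1]+.0153)
for z in(.055,.06,.068):print(z,ray("top",np.nanmedian(a[:,0]),204,z)[1]-ray("top",np.nanmedian(b[:,0]),204,z)[1])
```

```text
[[235.9 237.4 248.5 252.4 205.8 208.1 214.5 218.6]
 [235.8 237.4 248.6 252.4 205.8 208.1 214.6 218.6]
 [235.8 237.4 248.6 252.4 205.8 208.  214.6 218.5]
 [235.8 237.4 245.  245.  205.8 207.7 214.5 218.5]
 [235.8 237.4 248.6 252.4 205.8 207.5 214.5 218.5]
 [235.8 237.4 248.6 252.4 205.8 207.5 214.5 218.5]
 [235.9 237.4 248.5 252.4 205.8 207.5 214.5 218.5]
 [235.8 237.4 248.5 252.4 205.8 207.5 214.4 218.5]
 [235.8 237.3 248.3 252.4 205.8 207.4 214.  218.4]
 [235.7 237.3 248.3 252.4 205.6 207.4 214.  218.4]
 [235.8 237.3 248.2 252.4 205.6 207.4 213.9 218.4]
 [235.7 237.3 248.2 252.3 205.7 207.4 213.8 218.4]
 [235.7 237.3 248.1 252.3 205.7 207.4 213.7 218.4]
 [235.7 237.3 248.1 252.3 205.  207.3 213.6 218.3]
 [235.4 237.3 248.1 252.3 204.7 207.3 213.6 218.3]
 [234.8 237.3 248.3 252.3 204.8 207.3 213.6 218.2]
 [234.8 237.3 245.  245.  204.8 207.3 213.6 218.1]]
pad px [30.05254898 29.89470918] jaw px [34.10654756 33.94569582] range mm/px 0.0024543045415163986
jaw front y' 0.15117013048634417
0.055 -0.07466019211873783
0.06 -0.07428067535819645
0.068 -0.07367344854133025
```

The jaw moved 83.5 mm and the pad about 74 mm. That's about 9.5 mm of compression, or roughly 24 N, which is inside the firm range. Handing in.

```bash
python3 -c "
from station import robot
print(robot.sign_off())"
```

```text
the job is handed in; nothing more can be done
None
```

I fitted the crank home on the spindle and wound it clockwise about 2.4 turns. Measured from the images, the pad presses the bottle into the V with about 24 N; the crank is seated and released, nothing else appears to have moved, and the job was handed in at about 18 s.

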